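# Set the frame press regulator to its mark and lock it

### The arm

A 6-joint arm with a two-finger parallel gripper is mounted at the origin on the work surface. World frame = base frame: x ahead of the robot, y to its left, z up, the work surface at z = 0. Lengths are in m, angles in rad, forces in N, time in s.
With the tool pointing down it reaches from about 0.425 to 0.95 m from the base axis. Payload 14.7 kg.
Tool frame: the origin (TCP) lies on the centre line of the jaws, within the pads' length; the fingertips stand 22 mm ahead of it and the grasp point (between the pads) lies 3 mm ahead of it; x points along the fingers, z is the direction in which the jaws open and shut, and the axes are right-handed (so a half turn about x gives the same grasp; the last joint's range is limited). The gripper opens to 85 mm and grips with 20 to 120 N. Pads are 22 mm wide; open, the fingers measure 114 mm over their backs; the gripper's body (76 mm by 85 mm) begins 54 mm behind the grasp point. The pads swing forward as they close: fully open they stand 13 mm farther back than shut.
Start: joints at [1.126, 0.48, 1.596, -0, 1.065, -0.047], TCP at [0.252, 0.599, 0.215] pointing down, gripper open.
Joint ranges: [-2.75, 2.75], [-0.82, 2.05], [0.23, 2.67], [-1.56, 4.7], [0.09, 2.69], [-2.92, 2.92]. Speed limits (rad/s): [1.89, 1.89, 2.39, 3.01, 3.01, 3.01].

### API

Orientations are given as a unit quaternion [w, x, y, z].
In Python, from rig import ctrl gives the robot as it stands. The module is installed in compiled form; this text tells all that it offers.
- The arm moves only by the shell command python3 -m creep 'ROWS' [FORCE]. ROWS is a JSON object of lists of equal length, an entry for each row: "dp": the shift along the tool's x, y, z scaled (see below), a list of three; "spin": the turn about the tool's x scaled (see below); "grip": the opening, from 0 (shut) to 1 (fully open). In form: {"dp": [[tx, ty, tz], ...], "spin": [spin, ...], "grip": [grip, ...]}. A call has 1 to 10 rows; each row is the pose to reach, as a shift and turn from the pose measured when the call began, along the tool's axes at that moment; what a row does not reach only later rows make up. The controller multiplies each number of a shift by 0.2 m and each number of a turn by 60 degrees. A row lasts 1/8 s, in which the tool goes at most 62.5 mm and 10.7 degrees, less where a joint would pass 70% of its speed; a pose out of reach is approached as far as the arm can. A call with a number of a shift or a turn outside -1 to 1 is refused whole. A call with a gripper value outside its range is refused whole. The fingers move at their own pace and stop on an object; FORCE is the grip in N (left out, the last holds). Time passes only in rows, so rows that repeat a pose let the fingers close. It gives the time, the measured TCP pose, the force and the opening at its end, in the units of the state.
- ctrl.get_state(): the state, without advancing time (a new reading comes with each control period).
- ctrl.read_camera(name): name is "scene" or "top" or "wrist"; returns the picture (400x640x3 uint8, red, green, blue); there is no depth.
- ctrl.get_calibration(name): a dict with "intrinsics" (3x3 intrinsics, pixels), "cam_to_world" (4x4, takes a point from camera to world coordinates); the wrist camera has in their place "mount" (4x4, takes a point from camera to tool coordinates, whose origin is the TCP and whose axes are the tool frame's). Camera axes: x right, y up, looking along -z (the intrinsics and any distortion apply to the point x, -y, -z); pixel columns grow to the right and rows downward; lengths in m; the calibration is good to about 2 mm. The wrist camera is an equidistant fisheye: a pixel r from the principal point sees the ray r / f radians off the axis. A picture is of the moment at which its call begins: read the wrist's pose just before it. get_calibration takes no time and is no camera call.
- ctrl.hand_in(): hands the job in, once; it reports no verdict.
Trained networks look in the newest picture that a camera, given by its name, has taken for a name from the list of things; names that differ only in an ending like _2 or _b are one class to them, and where a whole thing is asked for, a point or a joint stands for the part that bears it (a point fixed in the world has none). Each returns a list of dicts, best first, with "p" (0 to 1); they miss things now and then, are a little off and sometimes report something else, mostly with a low value. They report only what shows in the picture. A call takes as long as a camera call.
- ctrl.search_frame(camera, query): "bbox" ([left, top, right, bottom] in pixels, round what is visible of it).
The state is a dict: "clock": time; "joints": joint angles; "joint_vel": joint speeds; "effort": joint torques, N m; "tool_pos": TCP position; "eef_rot": TCP orientation; "force": force on the tool from outside, world axes, zero at the start; "torque": the same for the moment, N m; "width": finger opening in m.
Only numpy, scipy, OpenCV 4.12 (cv2) and the standard library are available. Lean on these libraries where they do the work, as an engineer would, in place of code of your own. Each camera call takes 0.05 s, during which the arm holds its last target.

### The job

Get the frame press ready for glue-up: turn the big ribbed regulator knob on the air console clockwise until its white pointer stands at the small brass set mark, then push the steel lock slide fully home, its tooth between two of the knob's teeth. If the tooth butts on one of them do not force it: ease the knob a little one way or the other, no more than 7 degrees off the mark, and push again. Leave the set mark and everything lying about where it is.

Things in the scene. Friction and masses are not known exactly. Their poses are not given: they have to be found in the camera images.
- knob_grip (a point): Black ribbed round knob grip, 54 mm in diameter, upright on a grey air console (260 x 360 x 85 mm, fixed, level aluminium top panel). Point on the knob axis 40 mm above the panel; the grip spans 18 to 58 mm above it. It turns clockwise seen from above, up to 4.4 rad from its backed-off stop, rubs with 0.25 N m, stays where left, and starts 1.5 to 2.8 rad short of the mark.
- pointer (a point): Point that turns with the knob, 55 mm from its axis, 18 mm above the panel, in line with its white pointer bar. The bar lies on the knob's toothed skirt (93 mm in diameter, 5 to 18 mm above the panel, below the grip). The skirt has 20 even teeth, 18 degrees apart; how they stand to the pointer is not given: see or feel it.
- mark (a point): The set mark: a brass tab 17 x 9 mm, 12 mm high, on an aluminium ring around the knob's skirt. Point 55 mm from the knob axis, in the tab's direction, 12 mm above the panel. A hard knock would shift it.
- lock_tab (a point): Centre of the lock slide's upright thumb tab: 36 mm wide, 12 mm thick along the slide, 19 to 53 mm above the panel (centre 36 mm above it). The slide runs level, straight at the knob axis, rubs with 2.5 N, stays where left. Tab centre to axis: 122 mm fully back, 86 mm home. Behind the tab the bar stays under 19 mm above the panel.
- lock (a joint): Travel of the lock slide towards the knob in m: 0 fully back, 0.036 fully home at its stop. Its round-nosed tooth stops at 0.028 to 0.031 if it butts on a knob tooth, and goes on to 0.036 between two teeth. Within about 3 degrees of a gap's middle a slow, steady push of some 10 N turns the knob the rest by itself.
- offcut_mid (a point): Bystander: wooden offcut, 45 x 120 x 20 mm, lying on the console behind the knob; point at its centre.
- pencil_mid (a point): Bystander: flat carpenter's pencil, 13 x 170 x 8 mm, lying on the console behind the knob; point at its centre.
- glue_bottle_mid (a point): Bystander: white glue bottle, 68 mm in diameter, 200 mm tall, standing beside the console; point half-way up.
- rail_a_mid (a point): Bystander: tenoned frame rail, 70 x 280 x 32 mm, lying on the bench; point at its centre.
- rail_b_mid (a point): Bystander: shorter tenoned frame rail, 70 x 240 x 32 mm, lying on the bench; point at its centre.
- mallet_mid (a point): Bystander: wooden mallet, 280 mm long, 55 mm high, lying on the bench; point on its handle.
- square_mid (a point): Bystander: try square, 120 mm stock and 150 mm blade, lying on the bench; point in its stock.
- fclamp_mid (a point): Bystander: steel bar clamp, 300 mm long, lying on the bench; point on its bar.

How it is judged:
On the way, in this order (a step that is already met when the one before it is completed fails the run):
1. the knob's pointer stands at the mark (within 12 degrees) while the lock is still open (horizontal distance between pointer and mark below 0.0115 m and value of joint lock below 0.032 m), for 0.2 s.
2. the lock slide is home with the pointer at the mark (horizontal distance between pointer and mark below 0.0115 m and value of joint lock above 0.034 m), for 0.2 s.
At the end, for the whole second after the job is handed in: the lock slide is home (within 2 mm of its 36 mm stop, its tooth between two knob teeth) and the knob's pointer is within 12 degrees of the set mark (all of step 2); the robot touches nothing.
It fails at once if the lock tooth was forced hard against the knob (over 80 N) (contact force between lock and knob above 80 N).
It fails at once if the set mark was shifted by more than 4 mm (distance of mark from where it was at the start of the episode above 0.004 m).
It fails at once if a bystander was moved by more than 20 mm (distance of any of offcut_mid, pencil_mid, glue_bottle_mid, rail_a_mid, rail_b_mid, mallet_mid, square_mid, fclamp_mid from where it was at the start of the episode above 0.02 m).
It also fails if it takes over 72 s, if anything falls off the work surface, if the arm or the gripper's body presses on something with over 40 N, if the wrist force passes 120 N, or if a joint passes its speed limit or range.

## Working session

There is one attempt and no reset: what is moved stays moved. The work goes in short steps, Python scripts to look and compute and a shell command to move; the robot and the scene stay as the last step left them, time stands still between calls to the robot, and variables do not carry over. Pictures are saved under pics/ and viewed, and the job is handed in when it is done.

```bash
mkdir -p pics
cat > h.py <<'E'
from rig import ctrl
import numpy as np, cv2
def shot(n,f):
    im=ctrl.read_camera(n); cv2.imwrite('pics/'+f,im[:,:,::-1]); return im
def ray(n,u,v):
    c=ctrl.get_calibration(n);K=np.array(c['intrinsics']);T=np.array(c['cam_to_world'])
    d=np.array([(u-K[0,2])/K[0,0],-(v-K[1,2])/K[1,1],-1]);return T[:3,3],T[:3,:3]@d
def atz(n,u,v,z):
    o,d=ray(n,u,v);return o+d*(z-o[2])/d[2]
def proj(n,p):
    c=ctrl.get_calibration(n);K=np.array(c['intrinsics']);T=np.array(c['cam_to_world'])
    q=T[:3,:3].T@(np.array(p)-T[:3,3]);return K[0,0]*q[0]/-q[2]+K[0,2],K[1,1]*-q[1]/-q[2]+K[1,2]
E
python3 - <<'E'
from h import *
s=ctrl.get_state();print({k:np.round(v,3) for k,v in s.items()})
shot('top','top1.png');shot('scene','scene1.png')
for n in('top','scene'):
    print(n,np.round(ctrl.get_calibration(n)['cam_to_world'],3).tolist(),np.round(ctrl.get_calibration(n)['intrinsics'],1).tolist())
    for q in('knob_grip','mark','pointer','lock_tab'):
        print(n,q,[(np.round(d['bbox']).tolist(),round(d['p'],2)) for d in ctrl.search_frame(n,q)][:3])
E
```

```text
{'clock': np.float64(0.0), 'joints': array([ 1.126,  0.481,  1.597,  0.   ,  1.065, -0.047]), 'joint_vel': array([ 0.001,  0.001, -0.001,  0.002,  0.   , -0.001]), 'effort': array([ 0.0000e+00, -9.5064e+01, -4.3020e+01,  0.0000e+00,  1.2000e-02,
       -0.0000e+00]), 'tool_pos': array([0.252, 0.599, 0.214]), 'eef_rot': array([ 0.589, -0.392,  0.589,  0.391]), 'force': array([-0.161,  0.015, -0.399]), 'torque': array([-0.015, -0.077, -0.007]), 'width': np.float64(0.085)}
top [[-0.003, 0.991, -0.136, 0.286], [-1.0, -0.006, -0.017, -0.025], [-0.017, 0.136, 0.991, 1.385], [0.0, 0.0, 0.0, 1.0]] [[483.9, 0.0, 312.3], [0.0, 483.9, 206.6], [0.0, 0.0, 1.0]]
top knob_grip [([233.0, 142.0, 264.0, 175.0], 0.91)]
top mark [([226.0, 135.0, 260.0, 174.0], 0.69)]
top pointer [([229.0, 144.0, 267.0, 174.0], 0.8)]
top lock_tab [([226.0, 135.0, 272.0, 181.0], 0.75), ([268.0, 164.0, 293.0, 182.0], 0.5)]
scene [[0.699, -0.574, 0.426, 0.959], [0.715, 0.559, -0.42, -0.509], [0.004, 0.598, 0.801, 1.034], [0.0, 0.0, 0.0, 1.0]] [[371.5, 0.0, 315.3], [0.0, 371.5, 195.6], [0.0, 0.0, 1.0]]
scene knob_grip [([375.0, 172.0, 402.0, 198.0], 0.9), ([133.0, 247.0, 205.0, 319.0], 0.2)]
scene mark []
scene pointer [([373.0, 171.0, 402.0, 199.0], 0.6)]
scene lock_tab []
```

View pics/top1.png

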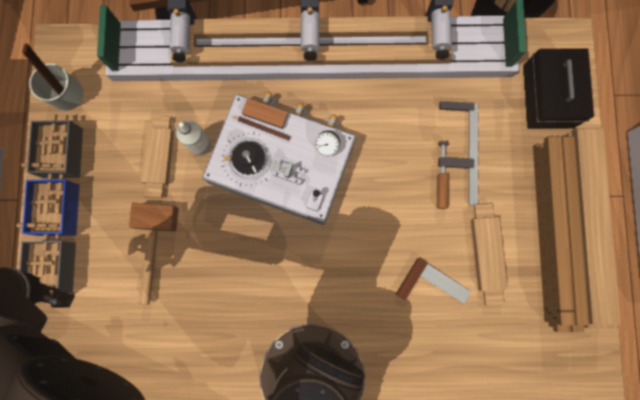

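View pics/scene1.png

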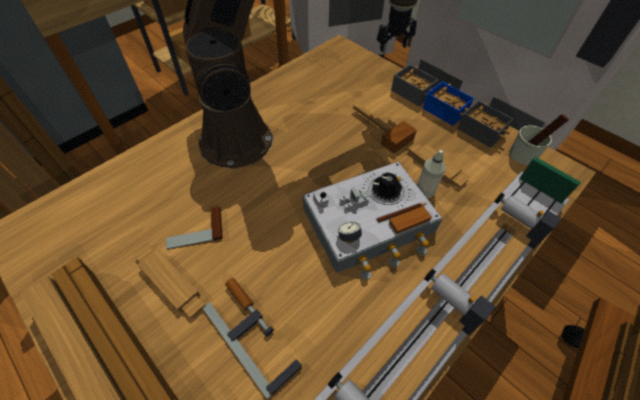

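Run:
```python
import cv2
a=cv2.imread('pics/top1.png')[110:210,190:310];cv2.imwrite('pics/top1z.png',cv2.resize(a,None,fx=6,fy=6,interpolation=2)[:600])
a=cv2.imread('pics/scene1.png')[140:230,330:450];cv2.imwrite('pics/scene1z.png',cv2.resize(a,None,fx=6,fy=6,interpolation=2))
```

```text
(no output)
```

View pics/top1z.png

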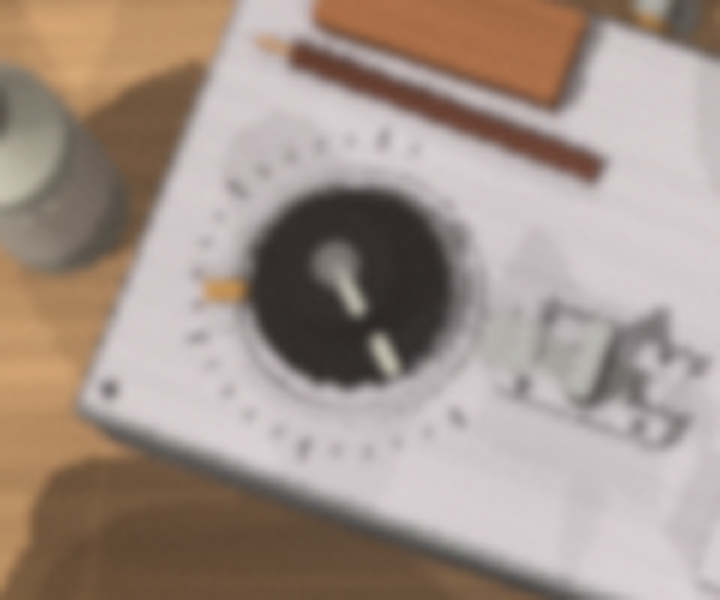

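View pics/scene1z.png

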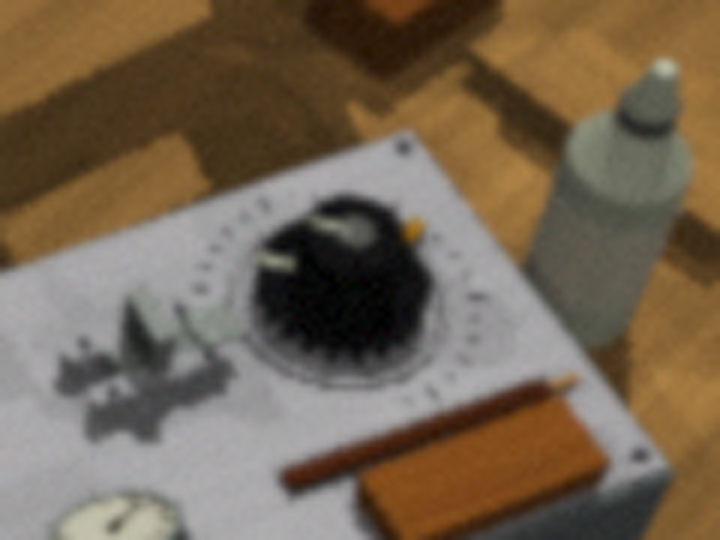

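Run:
```python
from h import *
from scipy.spatial.transform import Rotation as R
P=0.085
f=lambda u,v:(190+u/6,110+v/6)
c=atz('top',*f(350,286),P+.016);print('skirt c',c)
g=atz('top',248.5,158.5,P+.058);print('grip bbox c',g)
m=atz('top',*f(225,290),P+.012);print('mark',m)
p=atz('top',*f(385,358),P+.018);print('ptr',p)
t=atz('top',*f(605,350),P+.053);print('tab top',t)
# scene: grip top disc center
print('scene grip', atz('scene',330+355/6,140+232/6,P+.058), 'mark',atz('scene',330+413/6,140+230/6,P+.012),'ptr',atz('scene',330+277/6,140+262/6,P+.018))
print('tab scene',atz('scene',330+137/6,140+295/6,P+.053))
b=ctrl.search_frame('top','glue_bottle_mid');print(b[:1]);bs=ctrl.search_frame('scene','glue_bottle_mid');print(bs[:1])
print('bottle base scene',atz('scene',330+590/6,140+340/6,0),'tip',atz('scene',330+665/6,140+65/6,.2), 'top view tip',atz('top',183,127,.2))
for n,q in(('mark',m),('ptr',p),('tab',t)):
    d=q-c;print(n,np.hypot(d[0],d[1]),np.degrees(np.arctan2(d[1],d[0])))
s=ctrl.get_state();print(R.from_quat(s['eef_rot'],scalar_first=True).as_matrix().round(3))
```

```text
skirt c [0.59777815 0.17012515 0.101     ]
grip bbox c [0.58534105 0.16326518 0.143     ]
mark [0.59730929 0.22778109 0.097     ]
ptr [0.56390183 0.15349319 0.103     ]
tab top [0.55922516 0.05193152 0.138     ]
scene grip [0.59875576 0.16857703 0.143     ] mark [0.60129821 0.22730236 0.097     ] ptr [0.56656754 0.1528042  0.103     ]
tab scene [0.54549784 0.06032765 0.138     ]
[{'bbox': [176.9, 118.9, 211.6, 156.7], 'p': 0.7}]
[{'bbox': [416.2, 147.8, 444.8, 198.1], 'p': 0.76}]
bottle base scene [0.68685035 0.311516   0.        ] tip [0.66296511 0.32665915 0.2       ] top view tip [0.65478599 0.32268658 0.2       ]
mark 0.057657841799320715 90.46591397517484
ptr 0.03773893091664207 -153.85075004608768
tab 0.12432243422754886 -108.0655502885306
[[-0.    -0.922  0.387]
 [-0.     0.387  0.922]
 [-1.     0.    -0.   ]]
```

```bash
python3 -m creep '{"dp":[[-0.4,-0.2,-0.1],[-0.5,-0.5,-0.27],[-0.5,-0.8,-0.43],[-0.5,-1,-0.54],[-0.5,-1,-0.54]],"spin":[0,0,0,0,0],"grip":[1,1,1,1,1]}'; python3 -m creep '{"dp":[[0,-0.3,-0.16],[0,-0.6,-0.32],[0,-0.8,-0.43],[0,-1,-0.54],[0,-1,-0.54]],"spin":[0,0,0,0,0],"grip":[1,1,1,1,1]}'
python3 - <<'E'
from h import *
c=ctrl.get_calibration('wrist');print(np.round(c['mount'],3).tolist(),np.round(c['intrinsics'],1).tolist(), c.keys())
s=ctrl.get_state();print(s['tool_pos'],s['joints'].round(3) if hasattr(s['joints'],'round') else s['joints'])
shot('wrist','w1.png')
E
```

```text
clock: 1.23
tool_pos: [0.3962, 0.4197, 0.3155]
eef_rot: [0.59, -0.391, 0.589, 0.39]
force: [-1.3, -0.1, -0.4]
width: 0.0856
clock: 1.85
tool_pos: [0.5399, 0.2403, 0.3153]
eef_rot: [0.59, -0.39, 0.59, 0.389]
force: [-0.8, -0.1, 0.0]
width: 0.0854
[[-0.001, 0.258, -0.966, -0.16], [0.001, 0.966, 0.258, 0.065], [1.0, -0.001, -0.001, -0.001], [0.0, 0.0, 0.0, 1.0]] [[309.7, 0.0, 321.2], [0.0, 309.7, 194.6], [0.0, 0.0, 1.0]] dict_keys(['intrinsics', 'mount'])
[0.53990118 0.24027807 0.31529402] [ 3.680e-01  3.110e-01  1.608e+00 -1.000e-03  1.222e+00 -7.990e-01]
```

View pics/w1.png

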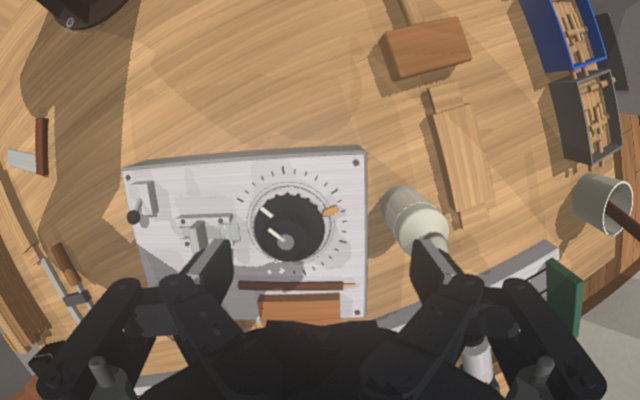

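```bash
cat >> h.py <<'E'
from scipy.spatial.transform import Rotation as R
def wcam():
    s=ctrl.get_state();T=np.eye(4);T[:3,:3]=R.from_quat(s['eef_rot'],scalar_first=True).as_matrix();T[:3,3]=s['tool_pos']
    c=ctrl.get_calibration('wrist');return T@np.array(c['mount']),np.array(c['intrinsics'])
def watz(u,v,z,T=None):
    W,K=wcam()
    if T is not None:W=T
    x=(u-K[0,2])/K[0,0];y=(v-K[1,2])/K[1,1];r=np.hypot(x,y);k=np.sin(r)/r if r>0 else 1
    d=W[:3,:3]@np.array([x*k,-y*k,-np.cos(r)]);o=W[:3,3];return o+d*(z-o[2])/d[2]
def wproj(p,T=None):
    W,K=wcam()
    if T is not None:W=T
    q=W[:3,:3].T@(np.asarray(p)-W[:3,3]);x,y,z=q[0],-q[1],-q[2];h=np.hypot(x,y);th=np.arctan2(h,z)
    return K[0,0]*th*x/h+K[0,2],K[1,1]*th*y/h+K[1,2]
def rect(im,cx,cy,z,half=.1,n=600,T=None):
    """top-down rectified view of plane z: image right = -y, up = +x"""
    W,K=wcam() if T is None else (T,wcam()[1])
    g=(np.arange(n)+.5)/n*2*half-half
    X,Y=np.meshgrid(cy-g,cx-g) # X->world y, Y->world x
    P=np.stack([Y,X,np.full_like(X,z)],-1).reshape(-1,3)
    q=(P-W[:3,3])@W[:3,:3];x,y,zz=q[:,0],-q[:,1],-q[:,2];h=np.hypot(x,y);th=np.arctan2(h,zz)
    u=(K[0,0]*th*x/h+K[0,2]).reshape(n,n).astype(np.float32);v=(K[1,1]*th*y/h+K[1,2]).reshape(n,n).astype(np.float32)
    return cv2.remap(im,u,v,cv2.INTER_CUBIC)
E
python3 - <<'E'
from h import *
im=cv2.imread('pics/w1.png')
np.save('T1.npy',wcam()[0])
r=rect(im,.598,.169,.103,half=.08)
cv2.imwrite('pics/r1.png',r)
E
```

```text
(no output)
```

View pics/r1.png

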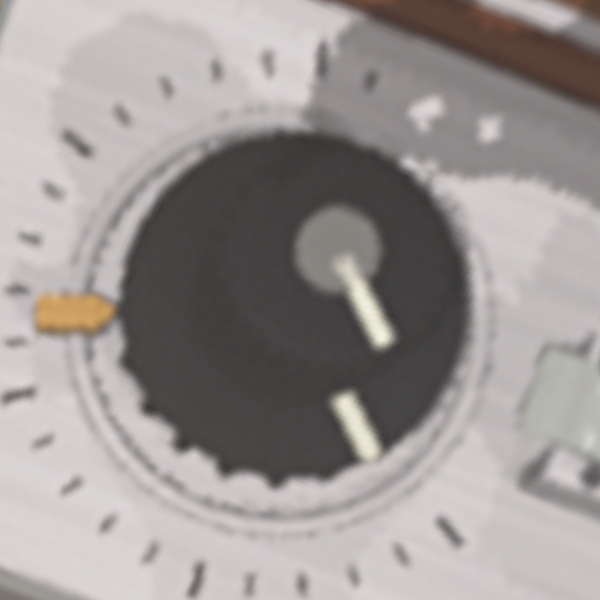

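Run:
```python
from h import *
T=np.load('T1.npy');o=T[:3,3]
def up(u,v,z):
    p=np.array([.598-(v-300)*.16/600,.169-(u-300)*.16/600,.103]);d=p-o;return o+d*(z-o[2])/d[2]
print('skirt',up(295,309,.103),'disc .143',up(338,248,.143),'.145',up(338,248,.145))
s=ctrl.get_state();M=R.from_quat(s['eef_rot'],scalar_first=True).as_matrix()
print(M.T@(np.array([.596,.170,.131])-s['tool_pos'])/.2)
```

```text
skirt [0.5956     0.17033333 0.103     ] disc .143 [0.59756217 0.1703728  0.143     ] .145 [0.59684695 0.17094811 0.145     ]
[ 0.92146479 -0.40288803 -0.21797913]
```

```bash
python3 -m creep '{"dp":[[0,-0.2,-0.11],[0.1,-0.405,-0.216],[0.3,-0.405,-0.216],[0.45,-0.405,-0.216],[0.45,-0.405,-0.216]],"spin":[0,0,0,0,0],"grip":[1,1,1,1,1]}'
python3 - <<'E'
from h import *
im=shot('wrist','w2.png')
s=ctrl.get_state();M=R.from_quat(s['eef_rot'],scalar_first=True).as_matrix();print(s['tool_pos'],s['joints'])
print(M.T@(np.array([.5965,.1705,.131])-s['tool_pos'])/.2)
E
```

```text
clock: 2.52
tool_pos: [0.5945, 0.1711, 0.2233]
eef_rot: [0.588, -0.39, 0.591, 0.391]
force: [0.0, 0.7, 0.1]
width: 0.0853
[0.59569615 0.17128248 0.22515603] [ 2.30835942e-01  4.28485350e-01  1.65659775e+00  4.41098993e-04
  1.05739384e+00 -9.38786803e-01]
[ 0.47077543 -0.00567107 -0.00193108]
```

View pics/w2.png

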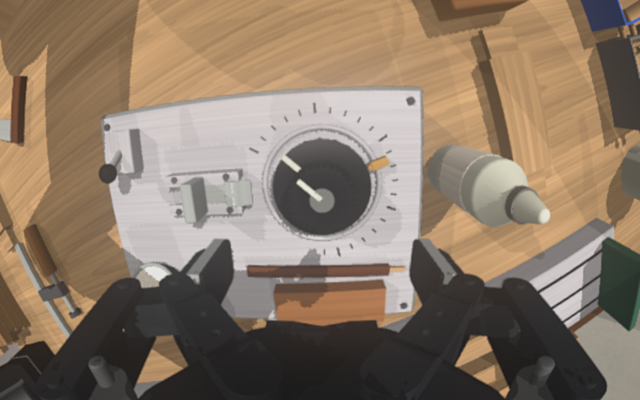

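```bash
python3 -m creep '{"dp":[[0.2,-0.005,0],[0.4,-0.005,0],[0.47,-0.005,0],[0.47,-0.005,0],[0.47,-0.005,0]],"spin":[0,0,0,0,0],"grip":[1,1,1,1,1]}'
python3 -m creep '{"dp":[[0,0,0],[0,0,0],[0,0,0],[0,0,0],[0,0,0],[0,0,0],[0,0,0]],"spin":[0,0,0,0,0,0,0],"grip":[0.5,0.5,0.5,0.5,0.5,0.5,0.5]}' 60
python3 - <<'E'
from h import *
im=shot('wrist','w3.png');print(ctrl.get_state()['width'])
E
```

```text
clock: 3.2
tool_pos: [0.5976, 0.1714, 0.133]
eef_rot: [0.59, -0.39, 0.589, 0.39]
force: [0.5, 0.4, 0.7]
width: 0.0858
clock: 4.08
tool_pos: [0.5976, 0.1714, 0.1329]
eef_rot: [0.59, -0.39, 0.589, 0.39]
force: [-0.5, 0.2, -0.2]
width: 0.0423
0.042747561007524214
```

View pics/w3.png

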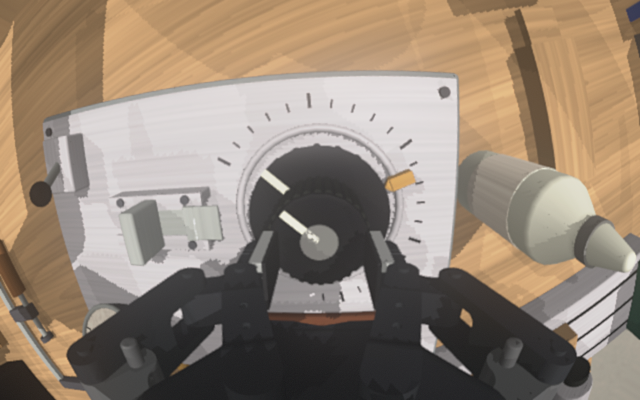

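Run:
```python
from h import *
s=ctrl.get_state();M=R.from_quat(s['eef_rot'],scalar_first=True).as_matrix();p=np.array(s['tool_pos'])
c=np.array([.5965,.1705,0])
for z in(.143,.103):
  for a in(-.027,0,.027): print('grip',z,a,np.round(wproj(c+[0,0,z]+M[:,2]*a)))
for x in(-.03,0,.022):
  for a in(-.021,.021):
    for b in (0,.011): print('finger',x,a,b,np.round(wproj(p+M@[x,b,a])))
im=cv2.imread('pics/w3.png')[150:330,210:430];cv2.imwrite('pics/w3z.png',cv2.resize(im,None,fx=3.3,fy=3.3,interpolation=2))
```

```text
grip 0.143 -0.027 [270. 238.]
grip 0.143 0 [321. 239.]
grip 0.143 0.027 [372. 238.]
grip 0.103 -0.027 [279. 214.]
grip 0.103 0 [321. 214.]
grip 0.103 0.027 [362. 214.]
finger -0.03 -0.021 0 [278. 256.]
finger -0.03 -0.021 0.011 [277. 235.]
finger -0.03 0.021 0 [368. 256.]
finger -0.03 0.021 0.011 [369. 235.]
finger 0 -0.021 0 [285. 233.]
finger 0 -0.021 0.011 [284. 214.]
finger 0 0.021 0 [360. 233.]
finger 0 0.021 0.011 [361. 214.]
finger 0.022 -0.021 0 [289. 219.]
finger 0.022 -0.021 0.011 [288. 203.]
finger 0.022 0.021 0 [356. 219.]
finger 0.022 0.021 0.011 [357. 203.]
```

View pics/w3z.png

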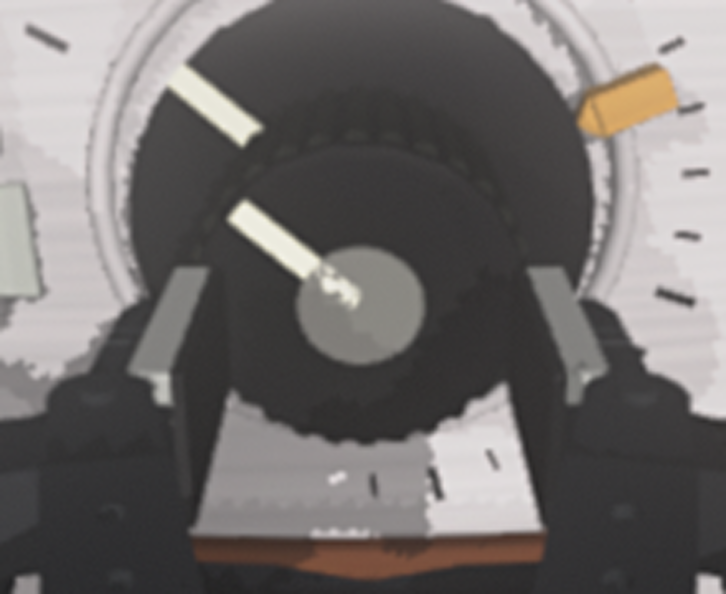

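```bash
python3 -m creep '{"dp":[[0,0,0],[0,0,0],[0,0,0]],"spin":[0,0,0],"grip":[0.35,0.2,0.2]}' 60
python3 - <<'E'
from h import *
im=shot('wrist','w4.png');print(ctrl.get_state()['width'])
im=cv2.imread('pics/w4.png')[150:330,210:430];cv2.imwrite('pics/w4z.png',cv2.resize(im,None,fx=3.3,fy=3.3,interpolation=2))
E
```

```text
clock: 4.5
tool_pos: [0.5976, 0.1714, 0.133]
eef_rot: [0.59, -0.39, 0.589, 0.39]
force: [-0.4, -0.3, -0.5]
width: 0.0171
0.01728850544993929
```

View pics/w4z.png

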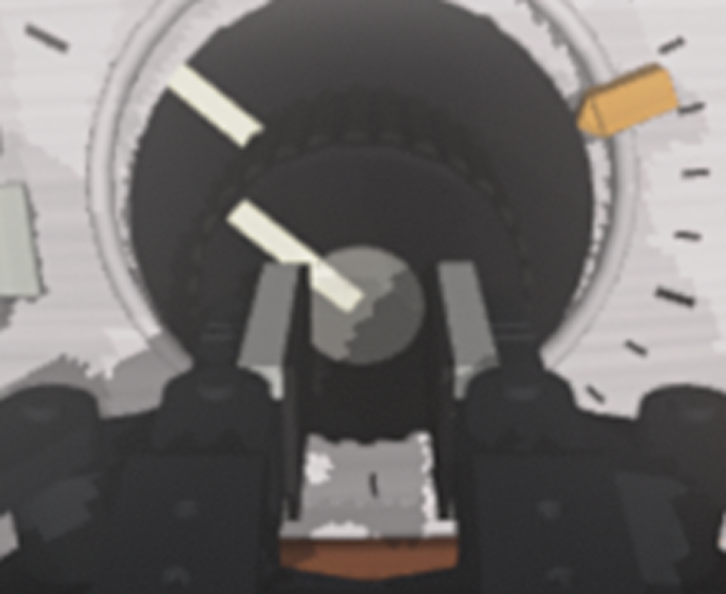

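Run:
```python
from h import *
im=shot('scene','s2.png');im2=shot('top','t2.png')
s=ctrl.get_state();M=R.from_quat(s['eef_rot'],scalar_first=True).as_matrix();p=np.array(s['tool_pos'])
for x in(-.1,-.057,-.02,0,.022): print(x,np.round(proj('scene',p+M@[x,0,0]),1))
print('knob top',np.round(proj('scene',[.5965,.1705,.143]),1))
a=cv2.imread('pics/s2.png')[60:240,280:500];cv2.imwrite('pics/s2z.png',cv2.resize(a,None,fx=3.3,fy=3.3,interpolation=2))
```

```text
-0.1 [394.4 158.3]
-0.057 [392. 168.]
-0.02 [390.  175.9]
0 [388.9 180. ]
0.022 [387.8 184.4]
knob top [389.  177.9]
```

View pics/s2z.png

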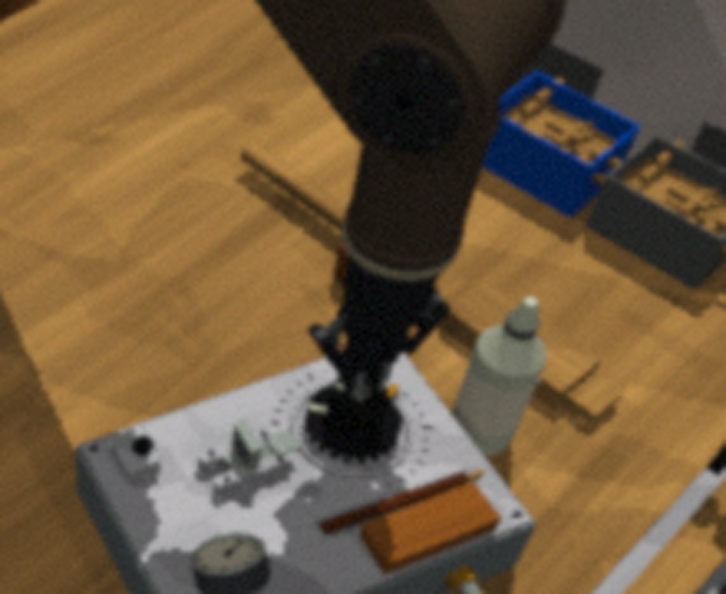

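Run:
```python
from h import *
from scipy.optimize import fsolve
c=ctrl.get_calibration('wrist');W=np.linalg.inv(np.array(c['mount']));K=np.array(c['intrinsics'])
def pj(p):
    q=W[:3,:3]@np.array(p)+W[:3,3];x,y,z=q[0],-q[1],-q[2];h=np.hypot(x,y);th=np.arctan2(h,z);return np.array([K[0,0]*th*x/h+K[0,2],K[1,1]*th*y/h+K[1,2]])
for g,pts in((.0086,[(308,262),(437,262)]),(.0213,[(230,385),(210,268),(527,268)])):
  for zx,zy in pts:
    u=210+zx/3.3;v=150+zy/3.3;sg=np.sign(u-321)
    print(g,(u,v),fsolve(lambda a:pj([a[0],a[1],sg*g])-[u,v],[0,0]))
```

```text
0.0086 (303.33333333333337, 229.3939393939394) [-0.0361531   0.01619051]
0.0086 (342.42424242424244, 229.3939393939394) [-0.03000836  0.01378881]
0.0213 (279.6969696969697, 266.6666666666667) [-0.02539219 -0.00792863]
0.0213 (273.6363636363636, 231.21212121212122) [-0.03734347  0.01570058]
0.0213 (369.69696969696975, 231.21212121212122) [-0.02862513  0.01224645]
```

```bash
python3 -m creep '{"dp":[[0,0,0],[0,0,0],[0,0,0],[0,0,0],[0,0,0],[0,0,0]],"spin":[0,0,0,0,0,0],"grip":[1,1,1,1,1,1]}'
python3 -m creep '{"dp":[[0.08,-0.003,0],[0.15,-0.003,0],[0.18,-0.003,0],[0.18,-0.003,0]],"spin":[0,0,0,0],"grip":[1,1,1,1]}'
python3 -m creep '{"dp":[[0,0,0],[0,0,0],[0,0,0],[0,0,0],[0,0,0],[0,0,0]],"spin":[0,0,0,0,0,0],"grip":[0.5,0.5,0.5,0.5,0.5,0.5]}' 60
python3 - <<'E'
from h import *
im=shot('wrist','w5.png');print(ctrl.get_state()['width'])
E
```

```text
clock: 5.4
tool_pos: [0.5977, 0.1714, 0.133]
eef_rot: [0.59, -0.39, 0.589, 0.39]
force: [-0.4, 0.6, -0.0]
width: 0.0855
clock: 5.9
tool_pos: [0.5978, 0.1711, 0.0961]
eef_rot: [0.59, -0.39, 0.59, 0.39]
force: [0.0, -0.5, -0.3]
width: 0.0853
clock: 6.65
tool_pos: [0.5976, 0.1703, 0.0969]
eef_rot: [0.59, -0.39, 0.59, 0.39]
force: [-3.9, -8.2, 9.2]
width: 0.0524
0.05279235336888785
```

View pics/w5.png

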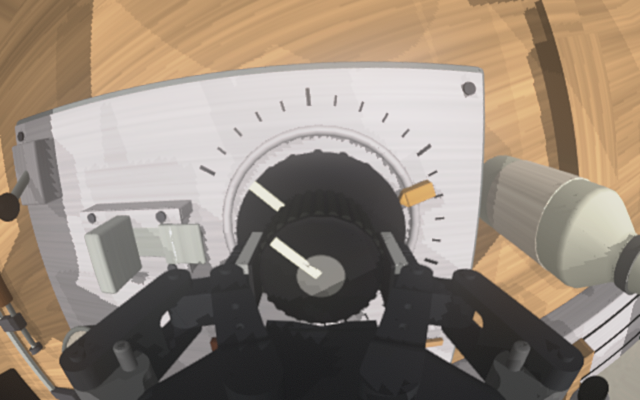

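```bash
python3 -m creep '{"dp":[[0,0,0],[0,0,0],[0,0,0],[0,0,0],[0,0,0],[0,0,0],[0,0,0],[0,0,0],[0,0,0]],"spin":[0.12,0.24,0.36,0.48,0.6,0.72,0.84,0.96,0.96],"grip":[0.5,0.5,0.5,0.5,0.5,0.5,0.5,0.5,0.5]}' 60
python3 - <<'E'
from h import *
im=shot('wrist','w6.png');s=ctrl.get_state();print(s['width'],s['joints'],s['torque'])
E
```

```text
clock: 7.82
tool_pos: [0.5975, 0.1701, 0.097]
eef_rot: [0.705, -0.058, 0.705, 0.058]
force: [-0.7, -3.5, -2.5]
width: 0.0525
0.05216284784937047 [ 2.28795509e-01  5.74396505e-01  1.76789456e+00 -6.53849481e-04
  7.99349209e-01  6.23372275e-02] [-0.4876768  -0.42231837 -0.239928  ]
```

View pics/w6.png

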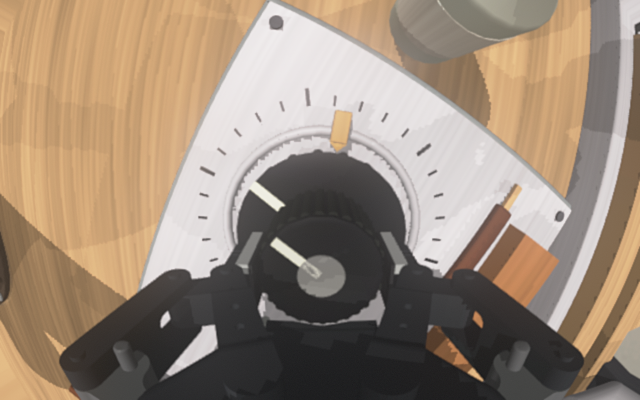

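Run:
```python
from h import *
im=cv2.imread('pics/w6.png')
W,K=wcam();np.save('T6.npy',W)
c=np.array([.5965,.1705])
for n,uv,z in(('ptr o',(254.5,183.5),.104),('ptr i',(281,206.5),.104),('mark o',(343.5,111),.097),('mark i',(341,149),.097),('top i',(312,272),.144),('top o',(274,241),.144),('disc',(321,276),.144)):
    p=watz(*uv,z);d=p[:2]-c;print(n,p.round(4),np.hypot(*d).round(4),np.degrees(np.arctan2(d[1],d[0])).round(1))
r=rect(im,.5965,.1705,.103,half=.08);cv2.imwrite('pics/r6.png',r)
```

```text
ptr o [0.559  0.1931 0.104 ] 0.0438 148.9
ptr i [0.5743 0.1833 0.104 ] 0.0256 150.1
mark o [0.5979 0.2366 0.097 ] 0.0662 88.8
mark i [0.6001 0.217  0.097 ] 0.0467 85.6
top i [0.5938 0.1703 0.144 ] 0.0027 -176.7
top o [0.5766 0.1816 0.144 ] 0.0227 150.9
disc [0.5978 0.1691 0.144 ] 0.0019 -48.5
```

View pics/r6.png

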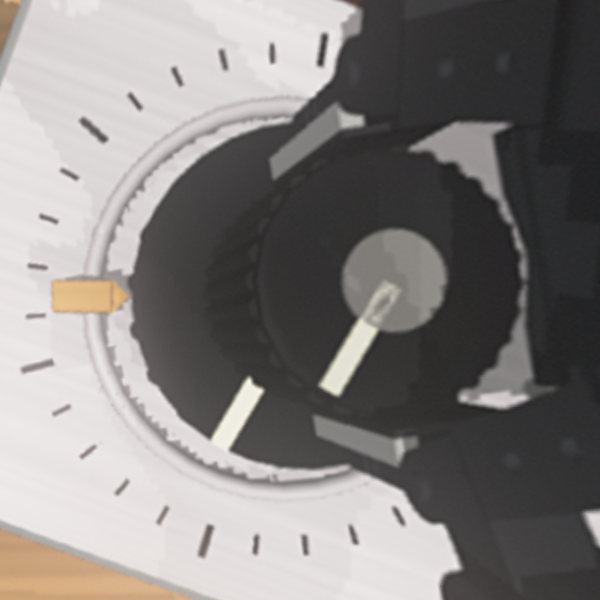

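```bash
python3 -m creep '{"dp":[[0,0,0],[0,0,0],[0,0,0],[0,0,0],[0,0,0],[0,0,0],[0,0,0],[0,0,0],[0,0,0]],"spin":[0.13,0.26,0.39,0.52,0.65,0.78,0.9,0.985,0.985],"grip":[0.5,0.5,0.5,0.5,0.5,0.5,0.5,0.5,0.5]}' 60
python3 - <<'E'
from h import *
im=shot('wrist','w7.png');W,K=wcam();np.save('T7.npy',W)
im=cv2.imread('pics/w7.png')
r=rect(im,.5976,.170,.103,half=.08);cv2.imwrite('pics/r7.png',r)
s=ctrl.get_state();print(s['joints'],s['torque'])
E
```

```text
clock: 9.0
tool_pos: [0.5974, 0.17, 0.097]
eef_rot: [0.643, 0.295, 0.642, -0.296]
force: [-0.9, -1.8, -2.6]
width: 0.0522
[ 2.28762885e-01  5.74292317e-01  1.76801030e+00 -7.66228975e-04
  7.99530960e-01  1.09010415e+00] [-0.83431706 -0.18001577 -0.22179763]
```

View pics/w7.png

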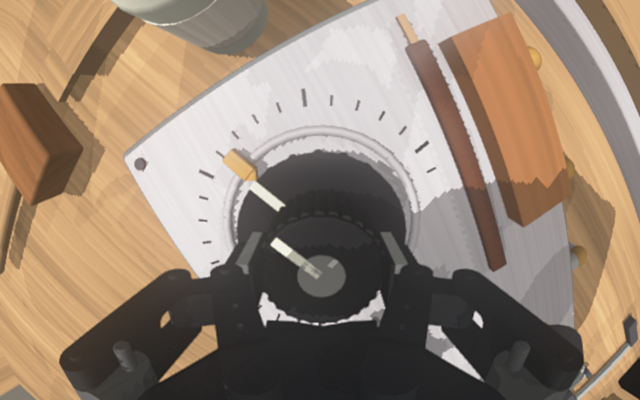

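View pics/r7.png

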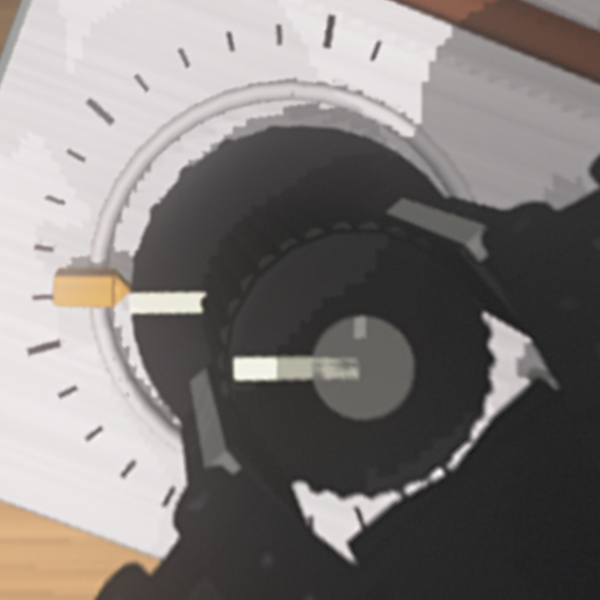

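Run:
```python
from h import *
T=np.load('T7.npy');o=T[:3,3];c=np.array([.5976,.170])
def up(u,v,z):
    p=np.array([.5976-(v-300)*.16/600,.170-(u-300)*.16/600,.103]);d=p-o;return o+d*(z-o[2])/d[2]
for n,a in(('mo',(53,287,.097)),('mi',(130,290,.097)),('po',(130,303,.104)),('pi',(205,302,.104)),('ti',(357,367,.1435)),('to',(233,368,.1435)),('disc',(363,368,.1435))):
    p=up(*a);d=p[:2]-c;print(n,p.round(4),np.hypot(*d).round(4),np.degrees(np.arctan2(d[1],d[0])).round(1))
```

```text
mo [0.5993 0.2368 0.097 ] 0.0668 88.6
mi [0.5984 0.2155 0.097 ] 0.0455 89.0
po [0.5971 0.2153 0.104 ] 0.0453 90.6
pi [0.5974 0.1954 0.104 ] 0.0254 90.5
ti [0.5975 0.1697 0.1435] 0.0003 -104.2
to [0.5973 0.1941 0.1435] 0.0241 90.6
disc [0.5973 0.1685 0.1435] 0.0015 -100.4
```

```bash
python3 -m creep '{"dp":[[0,0,0],[0,0,0],[0,0,0],[0,0,0],[-0.2,0,0],[-0.4,0,0],[-0.6,0,0],[-0.75,0,0],[-0.75,0,0]],"spin":[0,0,0,0,0,0,-0.17,-0.34,-0.48],"grip":[1,1,1,1,1,1,1,1,1]}'
python3 -m creep '{"dp":[[0,0,0],[0,0,0]],"spin":[0,0],"grip":[1,1]}'
python3 - <<'E'
from h import *
W,K=wcam();np.save('T8.npy',W)
im=shot('wrist','w8.png')
im=cv2.imread('pics/w8.png')
r=rect(im,.5976,.170,.103,half=.08);cv2.imwrite('pics/r8.png',r)
r=rect(im,.567,.100,.103,half=.06);cv2.imwrite('pics/r8b.png',r)
E
```

```text
clock: 10.18
tool_pos: [0.5988, 0.1704, 0.2499]
eef_rot: [0.698, 0.124, 0.695, -0.124]
force: [0.3, -0.2, -1.2]
width: 0.0853
clock: 10.42
tool_pos: [0.5988, 0.1704, 0.2498]
eef_rot: [0.697, 0.126, 0.695, -0.125]
force: [-0.2, 0.2, 0.2]
width: 0.0854
```

View pics/w8.png

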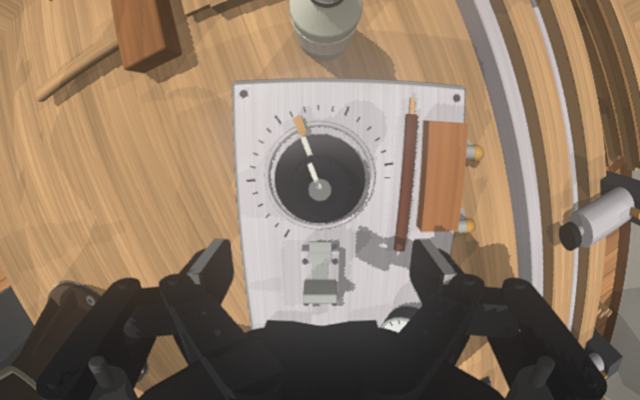

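View pics/r8.png

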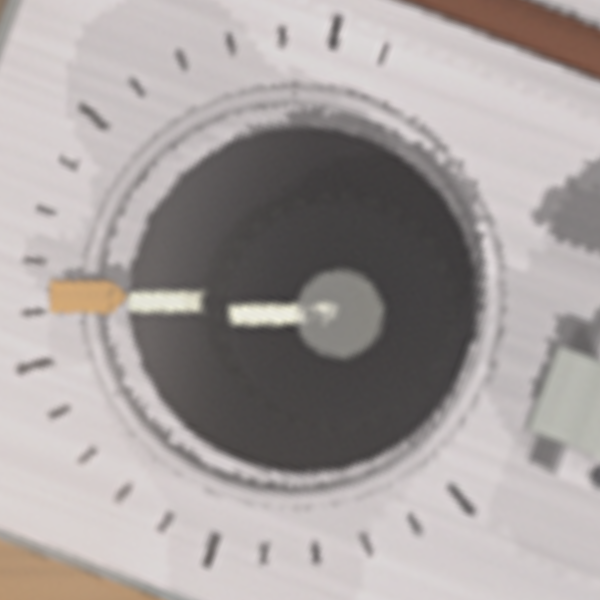

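View pics/r8b.png

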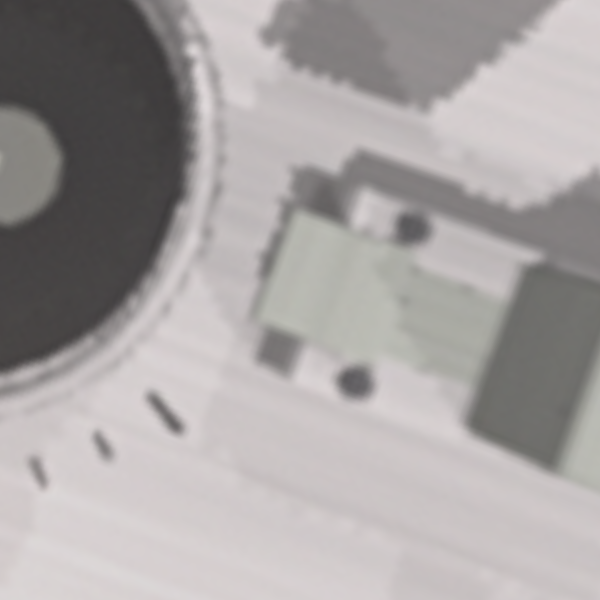

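```bash
cat >> h.py <<'E'
def plan(t,yaw=None):
    s=ctrl.get_state();M=R.from_quat(s['eef_rot'],scalar_first=True).as_matrix();p=np.array(s['tool_pos'])
    print('pos',p.round(4),'dp',(M.T@(np.array(t)-p)/.2).round(3),'yaw y',np.degrees(np.arctan2(M[1,1],M[0,1])).round(2),'ztilt',M[2].round(3),'F',np.round(s['force'],1),'j',np.round(s['joints'],2))
E
python3 - <<'E'
from h import *
plan([.5498,.0267,.25])
print(atz('top',315,192,.11),atz('top',327,143,.11))
E
```

```text
pos [0.5987 0.1704 0.2496] dp [-0.003 -0.759  0.021] yaw y 69.64 ztilt [-1.     0.002  0.003] F [-0.4  0.6  0.9] j [ 0.23  0.41  1.63 -0.    1.1   0.58]
[ 0.50039345 -0.01111836  0.11      ] [ 0.63465021 -0.04415598  0.11      ]
```

```bash
python3 -m creep '{"dp":[[0,-0.25,0.007],[0,-0.5,0.014],[0,-0.759,0.021],[0,-0.759,0.021],[0,-0.759,0.021],[0,-0.759,0.021]],"spin":[-0.033,-0.033,-0.033,-0.033,-0.033,-0.033],"grip":[0,0,0,0,0,0]}' 60
python3 - <<'E'
from h import *
plan([.5498,.0267,.107])
shot('wrist','w9.png')
E
```

```text
clock: 11.22
tool_pos: [0.5501, 0.0274, 0.2492]
eef_rot: [0.699, 0.113, 0.697, -0.112]
force: [0.0, 0.4, 0.4]
width: 0.0001
pos [0.5501 0.0274 0.2492] dp [ 0.711 -0.005 -0.003] yaw y 71.63 ztilt [-1.     0.002  0.003] F [0.  0.4 0.4] j [-0.01  0.3   1.79  0.    1.05  0.31]
```

View pics/w9.png

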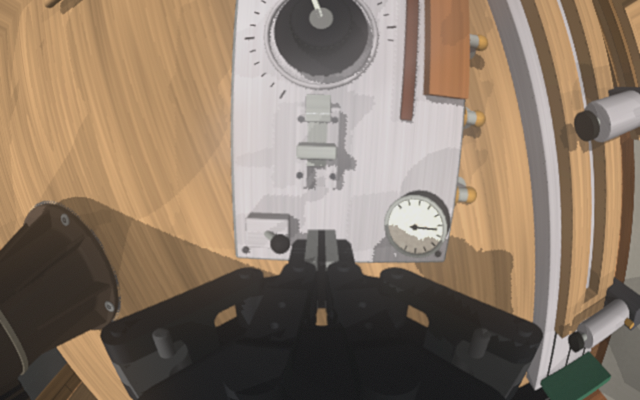

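```bash
python3 -m creep '{"dp":[[0.2,-0.005,0],[0.4,-0.005,0],[0.5,-0.005,0],[0.5,-0.005,0]],"spin":[0,0,0,0],"grip":[0,0,0,0]}' 60
python3 - <<'E'
from h import *
plan([.5498,.0267,.107])
shot('wrist','w10.png');shot('scene','s10.png')
a=cv2.imread('pics/s10.png')[100:260,260:460];cv2.imwrite('pics/s10z.png',cv2.resize(a,None,fx=3.5,fy=3.5,interpolation=2))
E
```

```text
clock: 11.78
tool_pos: [0.5492, 0.0273, 0.1478]
eef_rot: [0.698, 0.113, 0.698, -0.112]
force: [-0.5, -0.1, 0.3]
width: -0.0001
pos [0.5492 0.0273 0.1478] dp [ 0.204 -0.002  0.004] yaw y 71.7 ztilt [-1.     0.001  0.   ] F [-0.5 -0.1  0.3] j [-0.01  0.42  1.9   0.    0.82  0.31]
```

View pics/w10.png

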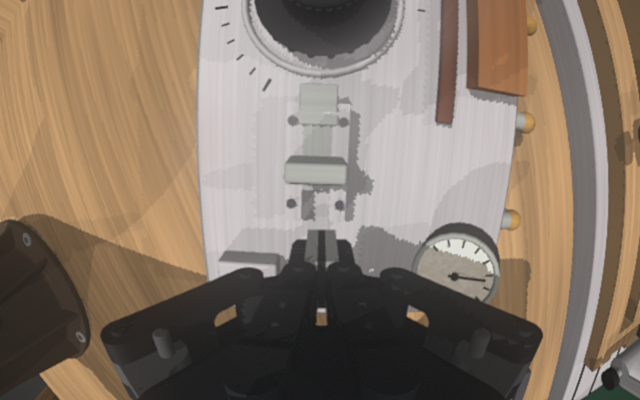

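View pics/s10z.png

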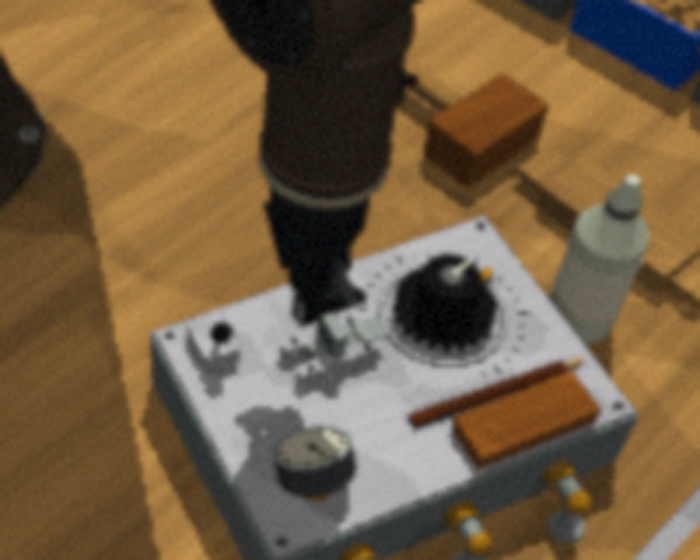

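```bash
python3 -m creep '{"dp":[[0.1,0,-0.008],[0.2,0,-0.008],[0.2,0,-0.008]],"spin":[0,0,0],"grip":[0,0,0]}' 60
python3 - <<'E'
from h import *
plan([.5498,.0267,.107])
shot('wrist','w11.png')
E
```

```text
clock: 12.25
tool_pos: [0.5491, 0.0278, 0.1098]
eef_rot: [0.699, 0.113, 0.697, -0.112]
force: [-0.5, -1.0, 0.4]
width: 0.0003
pos [0.5491 0.0278 0.1098] dp [ 0.014 -0.004  0.005] yaw y 71.7 ztilt [-1.     0.002  0.003] F [-0.5 -1.   0.4] j [-0.    0.47  1.93  0.    0.74  0.31]
```

View pics/w11.png

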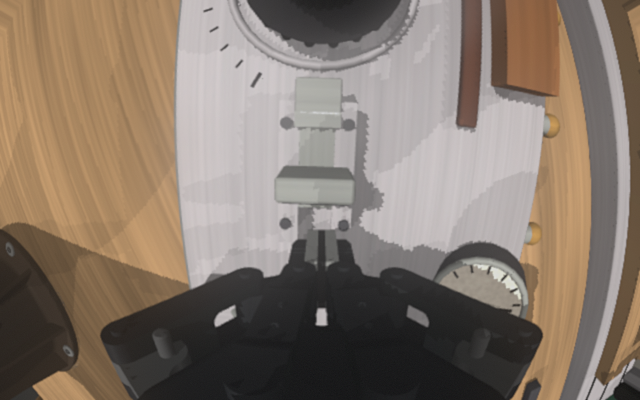

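```bash
python3 -m creep '{"dp":[[0.02,0.02,0],[0.025,0.04,0],[0.025,0.06,0],[0.025,0.08,0],[0.025,0.1,0],[0.025,0.1,0]],"spin":[0,0,0,0,0,0],"grip":[0,0,0,0,0,0]}' 60
python3 - <<'E'
from h import *
plan([.5498,.0267,.107])
shot('wrist','w12.png')
E
```

```text
clock: 13.05
tool_pos: [0.556, 0.047, 0.1056]
eef_rot: [0.7, 0.113, 0.697, -0.112]
force: [0.1, 0.2, 1.5]
width: 0.0002
pos [0.556  0.047  0.1056] dp [-0.007 -0.106  0.002] yaw y 71.71 ztilt [-1.     0.002  0.004] F [0.1 0.2 1.5] j [0.03 0.49 1.91 0.   0.73 0.35]
```

View pics/w12.png

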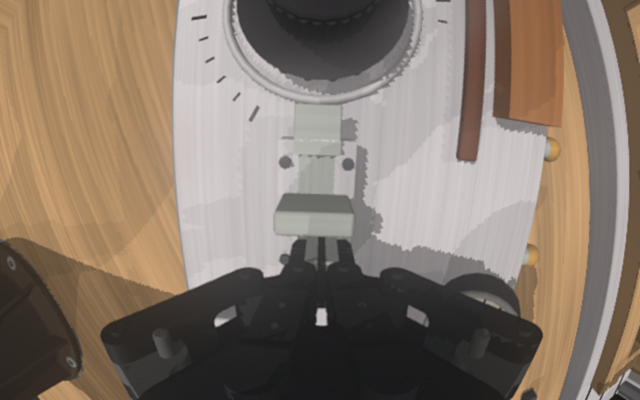

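```bash
cat >> h.py <<'E'
def tab(u,v):
    p=watz(u,v,.138);d=p[:2]-[.5975,.170];print('tab',p.round(4),'dist',np.hypot(*d).round(4),np.degrees(np.arctan2(d[1],d[0])).round(1),'travel~',.122-np.hypot(*d).round(4))
E
python3 -c "
from h import *
tab(314,222)"
python3 -m creep '{"dp":[[0,0.02,0],[0,0.04,0],[0,0.05,0],[0,0.05,0]],"spin":[0,0,0,0],"grip":[0,0,0,0]}' 60
python3 - <<'E'
from h import *
plan([.5498,.0267,.107])
shot('wrist','w13.png')
E
```

```text
tab [0.559  0.0646 0.138 ] dist 0.1122 -110.1 travel~ 0.009800000000000003
clock: 13.6
tool_pos: [0.559, 0.0567, 0.1055]
eef_rot: [0.7, 0.113, 0.697, -0.112]
force: [-0.9, -0.6, 0.7]
width: -0.0002
pos [0.559  0.0567 0.1055] dp [-0.008 -0.157  0.003] yaw y 71.72 ztilt [-1.     0.002  0.004] F [-0.9 -0.6  0.7] j [0.05 0.49 1.91 0.   0.74 0.37]
```

View pics/w13.png

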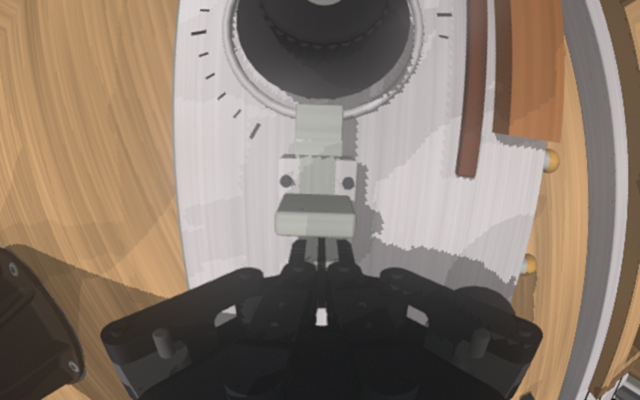

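```bash
python3 -m creep '{"dp":[[0,0.01,0],[0,0.02,0],[0,0.03,0],[0,0.03,0]],"spin":[0,0,0,0],"grip":[0,0,0,0]}' 60
python3 - <<'E'
from h import *
plan([.5498,.0267,.107]);s=ctrl.get_state();print('travel',.1396-np.hypot(*(np.array(s['tool_pos'][:2])-[.5975,.170])))
shot('wrist','w14.png')
a=cv2.imread('pics/w14.png')[0:160,210:430];cv2.imwrite('pics/w14z.png',cv2.resize(a,None,fx=3.6,fy=3.6,interpolation=2))
E
```

```text
clock: 14.15
tool_pos: [0.5608, 0.0626, 0.1055]
eef_rot: [0.7, 0.113, 0.697, -0.112]
force: [0.1, -0.4, -0.2]
width: 0.0
pos [0.5608 0.0626 0.1055] dp [-0.008 -0.188  0.004] yaw y 71.72 ztilt [-1.     0.002  0.004] F [ 0.1 -0.4 -0.2] j [0.06 0.5  1.9  0.   0.74 0.38]
travel 0.026095050832757913
```

View pics/w14z.png

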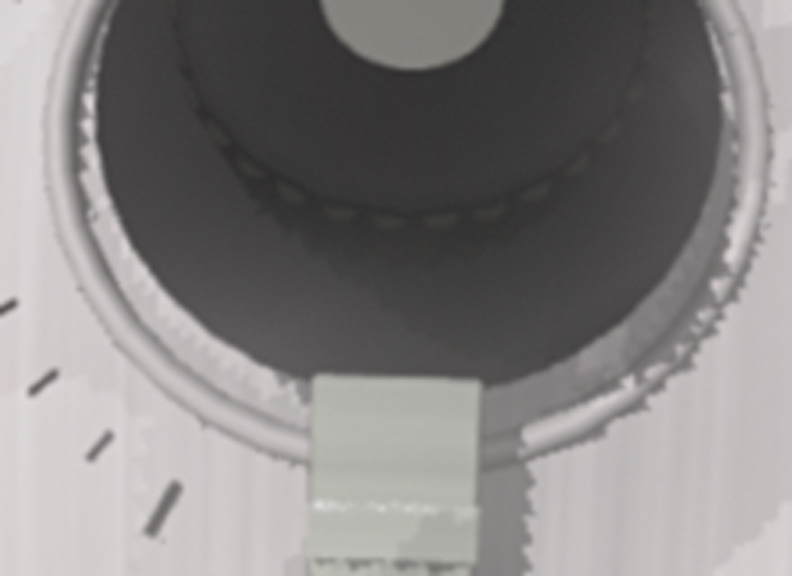

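```bash
python3 -m creep '{"dp":[[0,0.005,0],[0,0.01,0],[0,0.015,0],[0,0.015,0]],"spin":[0,0,0,0],"grip":[0,0,0,0]}' 60; python3 -m creep '{"dp":[[0,0.004,0],[0,0.008,0],[0,0.008,0],[0,0.008,0]],"spin":[0,0,0,0],"grip":[0,0,0,0]}' 60
python3 - <<'E'
from h import *
plan([.5498,.0267,.107]);s=ctrl.get_state();print('travel',.1396-np.hypot(*(np.array(s['tool_pos'][:2])-[.5975,.170])))
E
```

```text
clock: 14.7
tool_pos: [0.5617, 0.0655, 0.1055]
eef_rot: [0.7, 0.113, 0.697, -0.112]
force: [1.5, -1.7, 0.3]
width: -0.0001
clock: 15.2
tool_pos: [0.5623, 0.0671, 0.1055]
eef_rot: [0.7, 0.113, 0.697, -0.112]
force: [0.3, -1.7, -0.1]
width: 0.0001
pos [0.5623 0.0671 0.1055] dp [-0.008 -0.211  0.004] yaw y 71.72 ztilt [-1.     0.002  0.004] F [ 0.3 -1.7 -0.1] j [0.06 0.5  1.9  0.   0.74 0.38]
travel 0.030832276402607786
```

```bash
python3 -m creep '{"dp":[[0,0.003,0],[0,0.006,0],[0,0.008,0],[0,0.008,0]],"spin":[0,0,0,0],"grip":[0,0,0,0]}' 60; python3 -c "
from h import *
s=ctrl.get_state();print('travel',.1396-np.hypot(*(np.array(s['tool_pos'][:2])-[.5975,.170])))"
```

```text
clock: 15.7
tool_pos: [0.5628, 0.0686, 0.1055]
eef_rot: [0.7, 0.113, 0.697, -0.112]
force: [0.6, -1.8, -0.0]
width: 0.0001
travel 0.03245433467797264
```

```bash
python3 -m creep '{"dp":[[0,0.003,0],[0,0.006,0],[0,0.008,0],[0,0.008,0]],"spin":[0,0,0,0],"grip":[0,0,0,0]}' 60; python3 -c "
from h import *
s=ctrl.get_state();print('travel',.1396-np.hypot(*(np.array(s['tool_pos'][:2])-[.5975,.170])))
shot('wrist','w15.png')"
```

```text
clock: 16.2
tool_pos: [0.5633, 0.0702, 0.1055]
eef_rot: [0.7, 0.113, 0.697, -0.112]
force: [0.2, -2.2, 0.6]
width: 0.0002
travel 0.034113422837126706
```

View pics/w15.png

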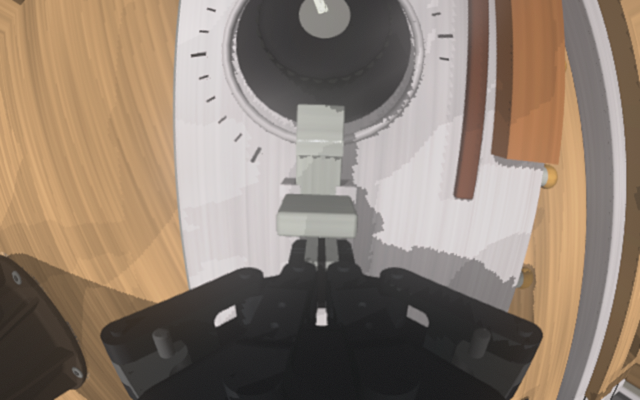

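```bash
python3 -m creep '{"dp":[[0,0.003,0],[0,0.006,0],[0,0.008,0],[0,0.008,0]],"spin":[0,0,0,0],"grip":[0,0,0,0]}' 60; python3 -m creep '{"dp":[[0,0.003,0],[0,0.006,0],[0,0.006,0],[0,0.006,0]],"spin":[0,0,0,0],"grip":[0,0,0,0]}' 60; python3 -c "
from h import *
s=ctrl.get_state();print('travel',.1396-np.hypot(*(np.array(s['tool_pos'][:2])-[.5975,.170])))"
```

```text
clock: 16.75
tool_pos: [0.5638, 0.0718, 0.1055]
eef_rot: [0.7, 0.113, 0.697, -0.112]
force: [1.2, -2.4, 0.1]
width: 0.0002
clock: 17.25
tool_pos: [0.5641, 0.0726, 0.1055]
eef_rot: [0.699, 0.113, 0.697, -0.112]
force: [0.7, -6.7, -0.1]
width: -0.0003
travel 0.036654395892100955
```

```bash
python3 -m creep '{"dp":[[0,0.004,0],[0,0.008,0],[0,0.008,0],[0,0.008,0]],"spin":[0,0,0,0],"grip":[0,0,0,0]}' 60
python3 - <<'E'
from h import *
s=ctrl.get_state();print(s['force'],'travel',.1396-np.hypot(*(np.array(s['tool_pos'][:2])-[.5975,.170])))
W,K=wcam();shot('wrist','w16.png')
im=cv2.imread('pics/w16.png');a=im[60:260,220:420];cv2.imwrite('pics/w16z.png',cv2.resize(a,None,fx=3,fy=3,interpolation=2))
E
```

```text
clock: 17.75
tool_pos: [0.5641, 0.0728, 0.1055]
eef_rot: [0.699, 0.112, 0.697, -0.112]
force: [-1.6, -17.6, 3.6]
width: -0.0001
[ -1.6297309  -17.59583342   3.55507687] travel 0.036835463129309964
```

View pics/w16z.png

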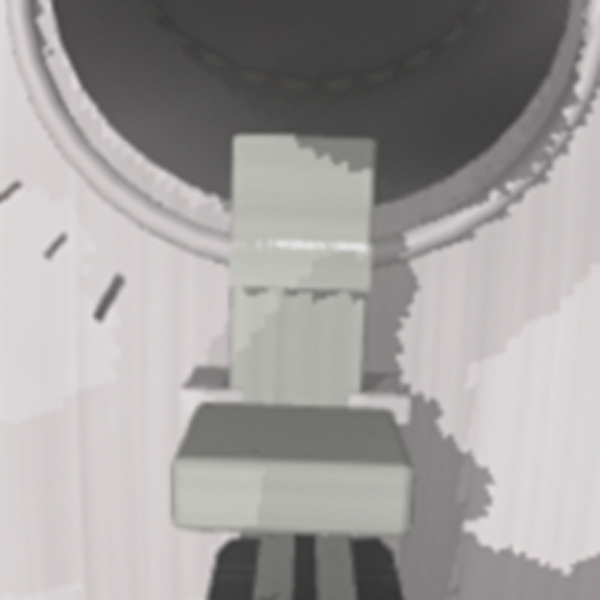

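Run:
```python
from h import *
tab(220+291/3,60+465/3);tab(220+291/3,60+530/3);tab(220+291/3,60+497/3)
shot('top','t3.png')
a=cv2.imread('pics/t3.png')[110:210,190:310];cv2.imwrite('pics/t3z.png',cv2.resize(a,None,fx=6,fy=6,interpolation=2))
```

```text
tab [0.5695 0.0932 0.138 ] dist 0.0817 -110.0 travel~ 0.0403
tab [0.5663 0.0836 0.138 ] dist 0.0919 -109.9 travel~ 0.030100000000000002
tab [0.5679 0.0885 0.138 ] dist 0.0867 -109.9 travel~ 0.0353
```

View pics/t3z.png

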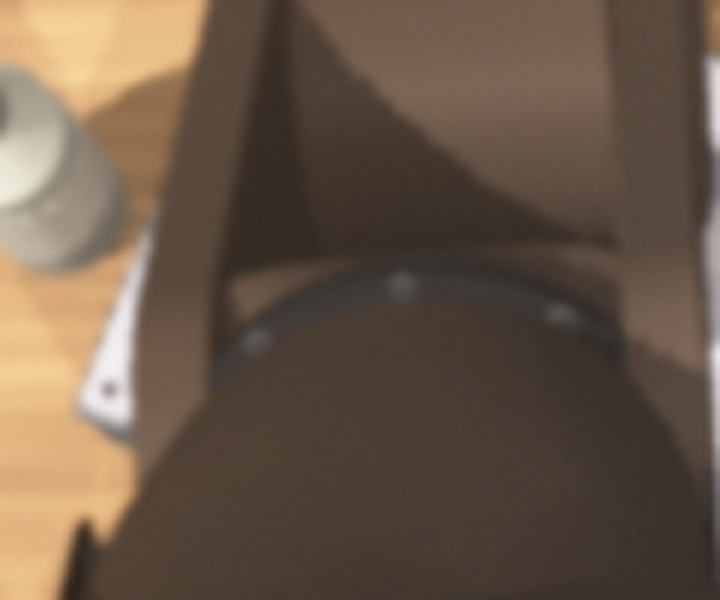

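```bash
python3 -m creep '{"dp":[[0,-0.02,0],[0,-0.06,0],[-0.1,-0.1,0],[-0.3,-0.15,0],[-0.5,-0.2,0],[-0.6,-0.2,0],[-0.6,-0.2,0]],"spin":[0,0,0,0,0,0,0],"grip":[0,0,0,0,0,0,0]}' 60
python3 - <<'E'
from h import *
a=cv2.imread('pics/w11.png')[150:230,250:380];cv2.imwrite('pics/w11z.png',cv2.resize(a,None,fx=4,fy=4,interpolation=2))
W,K=wcam();np.save('T17.npy',W);shot('wrist','w17.png')
im=cv2.imread('pics/w17.png');cv2.imwrite('pics/w17r.png',rect(im,.58,.13,.138,half=.08))
plan([.5,.2,.3])
E
```

```text
clock: 18.73
tool_pos: [0.5519, 0.0348, 0.2269]
eef_rot: [0.7, 0.112, 0.696, -0.112]
force: [-0.6, -0.2, -0.8]
width: 0.0
pos [0.5512 0.0349 0.2257] dp [-0.373  0.704 -0.501] yaw y 71.74 ztilt [-1.     0.001  0.004] F [ 0.1 -0.5 -0.5] j [ 0.01  0.33  1.81 -0.    0.99  0.33]
```

View pics/w11z.png

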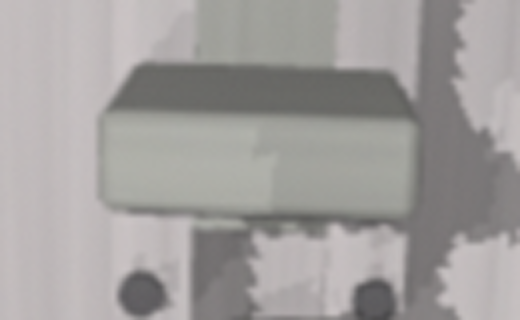

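View pics/w17.png

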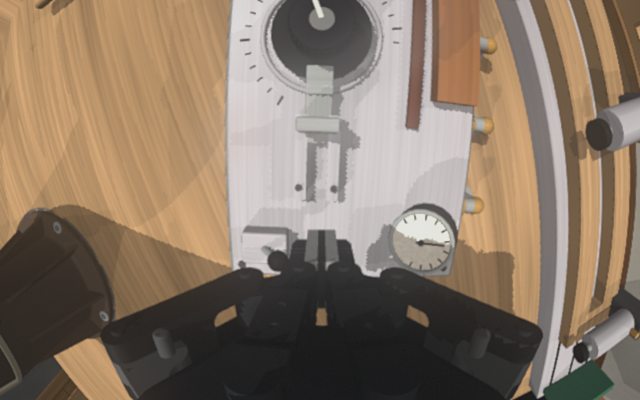

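View pics/w17r.png

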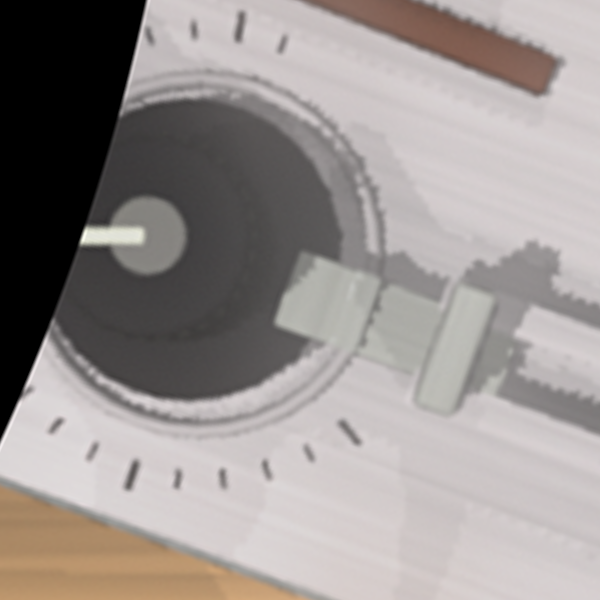

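```bash
python3 -m creep '{"dp":[[-0.1,0.1,0],[-0.2,0.25,0],[-0.2,0.45,0],[-0.2,0.45,0],[-0.2,0.45,0]],"spin":[0,0,0,0,0],"grip":[0,0,0,0,0]}' 60
python3 - <<'E'
from h import *
W,K=wcam();np.save('T18.npy',W);shot('wrist','w18.png')
im=cv2.imread('pics/w18.png');cv2.imwrite('pics/w18r.png',rect(im,.59,.15,.103,half=.1))
E
```

```text
clock: 19.4
tool_pos: [0.5785, 0.1202, 0.2644]
eef_rot: [0.699, 0.112, 0.698, -0.112]
force: [0.8, -0.0, 0.3]
width: -0.0002
```

View pics/w18r.png

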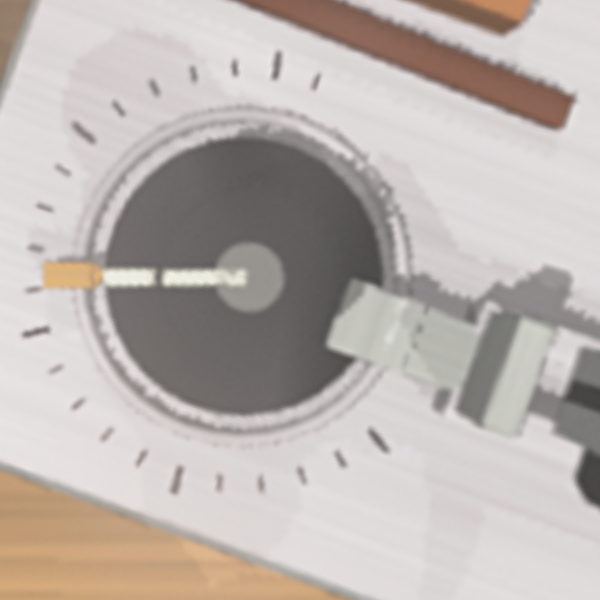

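```bash
python3 -c "
from h import *
print(ctrl.hand_in(), ctrl.get_state()['clock'])"
```

```text
the job is handed in; nothing more can be done
the job is handed in; nothing more can be done
```

The regulator knob stands at the set mark and the lock slide is home. I handed the job in at about 19.5 s; no verdict comes back.

- **Knob:** I gripped it and turned it about 117° clockwise, to within about 2° of the mark while the lock was still open. The last picture, taken with the slide in, has it within about 1°.
- **Lock:** I pushed the thumb tab slowly with closed fingers. It slid in at about 2 N without butting, so I did not have to ease the knob. I stopped when the push rose to about 18 N with no further movement.
- **Last checks:** The three estimates of slide travel were 35.3 mm, 36.8 mm and about 36 mm, against 36 mm at the stop. That is clearly past the 28–31 mm where the tooth would butt. I couldn't see the teeth themselves, so "tooth between two teeth" comes from the travel and the feel. The arm was clear in the air at hand-in.
- **Bystanders:** The mark looked untouched in the last picture. I did not re-measure the objects on the bench and console, but the forces showed no contact with them.

**Disagreement with the brief:** the fingertips sit about 35–40 mm farther back than the "22 mm ahead of the TCP" given. My first grasp therefore closed in the air above the knob without touching it, and I went about 37 mm lower to grip it.

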